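Tighten the ratchet press on the copper strip

TASK

Two small ratchet presses stand on the jeweller's bench. Tighten the one that holds the copper strip: posts block a full turn, so swing its red handle to and fro on its ratchet (clockwise from above drives the screw, swinging back runs free) until the screw is fully tight and the foot is down on the copper, then let go. Leave the other press, with the black handle, alone.

Things in the scene. Friction and masses are not known exactly. Their poses are not given: they have to be found in the camera images.
- press: The press to tighten: blue, fixed; base 160 x 150 mm, deck top 70 mm up, a 50 mm wide copper strip through it. Origin on the bench below the vertical screw axis, z up; -x points along the handle at mid swing. The handle swings 0.52 rad either side of that, blocked by two steel posts on the deck (102 mm high, 74 mm from the axis), starts anywhere between and stays where left.
- press_grip (a point): Upright round red grip on the handle's end, 20 mm across, its free part 92 to 148 mm above the bench, on a 16 mm wide flat arm. Point: its centre line, 122 mm up, 120 mm from the screw axis, moving on a level circle. Clockwise from above (grip towards +y of the press) drives, about 4 N; back runs free, about 1 N. x points to the screw axis, turning with the handle.
- press_screw (a joint): Turn of the screw, rad, growing clockwise from above (tightening): 0 slack, 1.70 fully tight on a hard stop, brass foot on the copper (5 mm down per rad). Starts at 0 to 0.4, stays where left. A white bar on top turns with it. Driven by the handle through a ratchet of 20 teeth, 0.314 rad apart: up to that much is lost at the start of a driving swing.
- spare_grip (a point): The like grip, black, of the other press (grey, empty), which is to be left alone; the point lies on the grip's centre line, 122 mm above the bench.

How it is judged:
At the end, for the whole second after the job is handed in: The screw of the press with the copper strip is tight (turned to 1.5 rad or more of 1.70) and at rest, and the other press's grip is within 20 mm of where it started (value of joint press_screw above 1.5 rad and velocity of joint press_screw below 0.05 rad/s and distance of spare_grip from where it was at the start of the episode below 0.02 m); the robot touches nothing.
It fails at once if the other press's handle is moved by more than 20 mm (distance of spare_grip from where it was at the start of the episode above 0.02 m).
It also fails if it takes over 45 s, if anything falls off the work surface, if the arm or the gripper's body presses on something with over 40 N, if the wrist force passes 120 N, or if a joint passes its speed limit or range.

ROBOT

A 7-joint arm with a two-finger parallel gripper is mounted at the origin on the work surface. World frame = base frame: x ahead of the robot, y to its left, z up, the work surface at z = 0. Lengths are in m, angles in rad, forces in N, time in s.
With the tool pointing down it reaches from about 0.35 to 0.9 m from the base axis. Payload 19.9 kg.
Tool frame: the origin (TCP) lies on the centre line of the jaws, within the pads' length; the fingertips stand 25 mm ahead of it and the grasp point (between the pads) lies 6 mm ahead of it; z points along the fingers, y is the line along which they close (so a half turn about z gives the same grasp; the last joint's range is limited). The gripper opens to 85 mm and grips with 20 to 120 N. Pads are 22 mm wide; open, the fingers measure 114 mm over their backs; the gripper's body (76 mm by 85 mm) begins 54 mm behind the grasp point. The pads swing forward as they close: fully open they stand 13 mm farther back than shut.
Start: joints at [1.173, 0.417, -0.01, 1.614, 0.005, 1.111, -0.053], TCP at [0.218, -0.586, 0.256] pointing down, gripper open.
Joint ranges: [-2.81, 2.81], [-0.39, 2.02], [-1.27, 1.25], [0.06, 2.57], [-1.19, 4.33], [0.19, 2], [-2.82, 2.82]. Speed limits (rad/s): [1.89, 1.89, 2.39, 2.39, 3.01, 3.01, 3.01].

INTERFACE

Orientations are given as a 3x3 rotation matrix whose columns are the frame's x, y, z axes.
In Python, from bench import manip gives the robot as it stands.
- The arm moves only by the tool play_rows, never from a script. Its argument "deltas" is a list of rows, each an object with "grip": the closure, from -1 (fully open) to 1 (shut), so that 0 is half open; "xyz": the shift along the tool's x, y, z in cm, a list of three; "twist": the turn about the tool's z in degrees. In form: [{"grip": grip, "xyz": [x, y, z], "twist": twist}, ...]. A call has 1 to 12 rows; each row is the pose to reach, as a shift and turn from the pose commanded when the call began, along the tool's axes at that moment; what a row does not reach only later rows make up. A row lasts 1/12 s, in which the tool goes at most 41.7 mm and 7.16 degrees, less where a joint would pass 70% of its speed; a pose out of reach is approached as far as the arm can. A call with a gripper value outside its range is refused whole. The fingers move at their own pace and stop on an object; "squeeze" is the grip in N (left out, the last holds). Time passes only in rows, so rows that repeat a pose let the fingers close. It gives the time, the measured TCP pose, the force, the opening and the grip force at its end, in the units of the state.
- manip.observe(): the state, without advancing time (a new reading comes with each control period).
- manip.snapshot(name): name is "scene" or "side" or "wrist"; returns (picture, depth): 480x640x3 uint8, red, green, blue; 480x640 float32, m along the optical axis (not along the pixel's ray), 0 where there is no reading.
- manip.camera_info(name): a dict with "fx", "fy", "cx", "cy" (pixels), "R" (3x3) and "t" (3): a world point X has camera coordinates R X + t. Camera axes: x right, y down, z forward; pixel columns grow to the right and rows downward; lengths in m; the calibration is good to about 2 mm. A picture is of the moment at which its call begins: read the wrist's pose just before it. camera_info takes no time and is no camera call; for the wrist camera it gives the pose at the moment of the call.
- manip.job_done(): hands the job in; it is judged then, once.
The state is a dict: "time_s": time; "joints": joint angles; "joint_velocities": joint speeds; "effort": joint torques, N m; "ee_pos": TCP position; "ee_rot": TCP orientation; "contact_force": force on the tool from outside, world axes, zero at the start; "ft_torque": the same for the moment, N m; "gripper_width": finger opening in m; "grip_force": force on a finger pad.
Only numpy, scipy, OpenCV 4.12 (cv2) and the standard library are available. Lean on these libraries where they do the work, as an engineer would, in place of code of your own. Each camera call takes 0.05 s, during which the arm holds its last target. There are 200 camera calls.

## Working session

There is one attempt and no reset: what is moved stays moved. The work goes in short steps, Python scripts to look and compute and a tool call to move; the robot and the scene stay as the last step left them, time stands still between calls to the robot, and variables do not carry over. Pictures are saved under pics/ and viewed, at most 10 in all, crops included, and the job is handed in when it is done.

Besides the shell and the picture viewer there is one more tool, called after ">>>" in YAML: its name, and indented under it one key for each argument. play_rows: Moves the arm, as the interface text tells. Its arguments: {"type":"object","properties":{"deltas":{"type":"array","items":{"type":"object","properties":{"grip":{"type":"number"},"xyz":{"type":"array","items":{"type":"number"}},"twist":{"type":"number"}}}},"squeeze":{"type":"number"}},"required":["deltas"]}

```bash
mkdir -p pics; cat > h.py <<'E'
import numpy as np, cv2
from bench import manip
def snap(n,f):
    s=manip.observe(); ci=manip.camera_info(n); p,d=manip.snapshot(n)
    cv2.imwrite('pics/'+f,cv2.cvtColor(p,cv2.COLOR_RGB2BGR)); np.savez('pics/'+f+'.npz',p=p,d=d,**{k:ci[k] for k in ci if k in('fx','fy','cx','cy','R','t')})
    return p,d,ci
def pts(d,ci):
    v,u=np.mgrid[:480,:640]
    c=np.stack([(u-ci['cx'])/ci['fx']*d,(v-ci['cy'])/ci['fy']*d,d],-1)
    return (c-np.array(ci['t']))@np.array(ci['R'])
E
python3 - <<'E'
from h import *
for n in('scene','side'):
    p,d,ci=snap(n,n+'1.png'); P=pts(d,ci); h=cv2.cvtColor(p,cv2.COLOR_RGB2HSV)
    for nm,m in (('red',((h[...,0]<6)|(h[...,0]>172))&(h[...,1]>150)&(h[...,2]>60)),('blue',(h[...,0]>100)&(h[...,0]<130)&(h[...,1]>100))):
        nn,l,st,c=cv2.connectedComponentsWithStats(m.astype(np.uint8))
        for i in range(1,nn):
            if st[i,4]>40:
                q=P[(l==i)&(d>0)]; print(n,nm,st[i],c[i].round(),np.median(q,0).round(3),np.percentile(q,2,axis=0).round(3),np.percentile(q,98,axis=0).round(3))
s=manip.observe();print(s['ee_rot'],s['time_s'],s['ee_pos'])
E
```

```text
scene red [422 160  17  30 322] [430. 174.] [0.519 0.171 0.133] [0.506 0.166 0.097] [0.524 0.183 0.15 ]
scene red [ 453  208   54   44 1210] [482. 231.] [0.627 0.203 0.093] [0.583 0.177 0.084] [0.66  0.24  0.096]
scene blue [ 409  193  126  126 5459] [469. 258.] [0.646 0.169 0.069] [0.563 0.13  0.009] [0.712 0.271 0.073]
scene blue [516 255  22  24 291] [526. 267.] [0.682 0.278 0.012] [0.665 0.261 0.009] [0.696 0.294 0.015]
scene blue [531 415 109  65 425] [586. 448.] [ 0.954  0.18  -0.001] [ 0.952  0.091 -0.004] [0.956 0.277 0.002]
side red [300 314  13  33 386] [306. 330.] [0.513 0.184 0.129] [0.505 0.17  0.094] [0.524 0.188 0.15 ]
side red [ 209  331   57   37 1276] [235. 349.] [0.62  0.211 0.094] [0.58  0.182 0.081] [0.66  0.244 0.096]
side blue [   0   75  271  366 1062] [112. 288.] [ 0.955  0.086 -0.001] [ 0.952 -1.005 -0.003] [0.959 0.374 0.002]
side blue [ 180  326  105   96 6019] [235. 383.] [0.614 0.255 0.068] [0.547 0.149 0.007] [0.694 0.293 0.072]
[[ 9.37359796e-01  3.48362444e-01 -4.69301233e-04]
 [ 3.48362741e-01 -9.37359343e-01  9.28597773e-04]
 [-1.16415305e-04 -1.03391728e-03 -9.99999459e-01]] 0.1 [ 0.21760241 -0.58559988  0.25575956]
```

View pics/scene1.png

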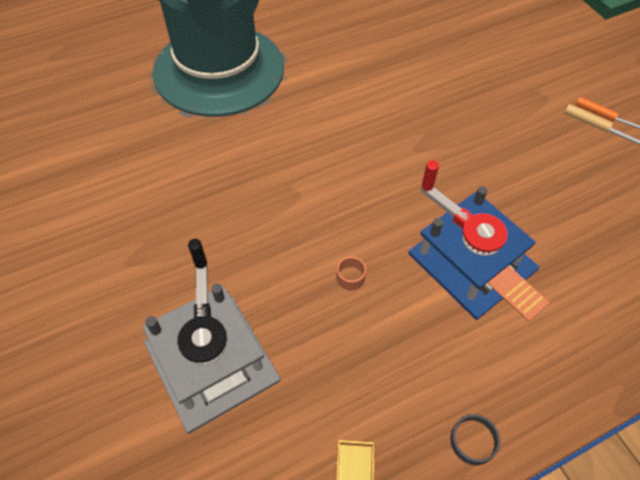

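View pics/side1.png

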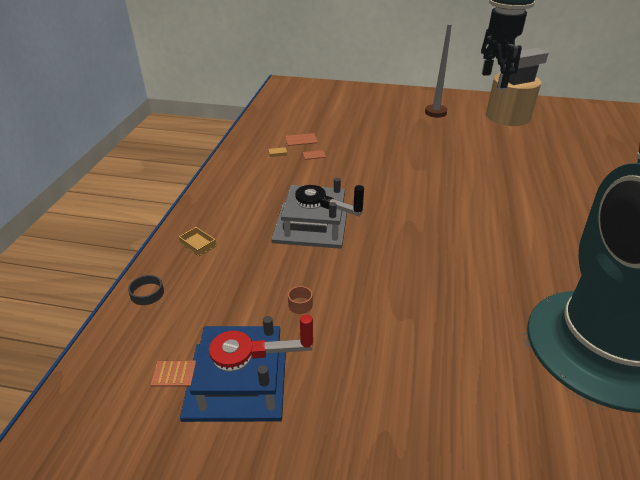

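The scene view shows the blue press with the red disc at about (485,232), the grip at (430,175) and posts at (437,228) and (481,195). The black-handled press is at (202,338), and its grip at (196,253).

```bash
python3 - <<'E'
from h import *
for n in('scene','side'):
    z=np.load(f'pics/{n}1.png.npz'); p,d=z['p'],z['d']; P=pts(d,z); h=cv2.cvtColor(p,cv2.COLOR_RGB2HSV)
    red=((h[...,0]<6)|(h[...,0]>172))&(h[...,1]>150)&(h[...,2]>60)
    near=np.hypot(P[...,0]-.6,P[...,1]-.2)<.17
    t=P[red&near&(P[...,2]>.146)]; print(n,'griptop',len(t),t.mean(0),t.min(0),t.max(0))
    s=P[red&near&(P[...,2]<.149)&(P[...,2]>.1)]; c,r=cv2.minEnclosingCircle(s[:,:2].astype(np.float32)); print('gripside circ',c,r)
    q=P[near&(P[...,2]>.0925)&(P[...,2]<.115)&(np.hypot(P[...,0]-.625,P[...,1]-.21)<.045)]
    c,r=cv2.minEnclosingCircle(q[:,:2].astype(np.float32)); print('disc',c,r,q.mean(0))
    dk=(near&(h[...,2]<95)&(h[...,1]<90)&(P[...,2]>.08)&(P[...,2]<.106)).astype(np.uint8)
    nn,l,st,cc=cv2.connectedComponentsWithStats(dk)
    for i in range(1,nn):
        if st[i,4]>25:
            w=P[l==i]; t=w[w[:,2]>.098]; print('dark',cc[i],st[i,4],w.mean(0).round(3),len(t),t.mean(0).round(4) if len(t) else 0)
    bk=(~near&(h[...,2]<60)&(P[...,2]>.1)&(P[...,2]<.155)&(P[...,0]>.35)&(P[...,0]<.8)&(P[...,1]>-.35)&(P[...,1]<.1)); w=P[bk]; print('spare',w.mean(0),w.min(0),w.max(0))
s=manip.observe(); print(s['joints'],s['time_s']); ci=manip.camera_info('wrist'); R=np.array(ci['R']);print('wristcam in tool',s['ee_rot'].T@(-R.T@ci['t']-s['ee_pos']), (s['ee_rot'].T@R.T).round(2))
E
```

```text
scene griptop 89 [0.51423732 0.17516575 0.14816018] [0.50432219 0.16631598 0.14609394] [0.52311787 0.18377408 0.15129099]
gripside circ (0.514272928237915, 0.17576169967651367) 0.011221648193895817
disc (0.6214834451675415, 0.20849727094173431) 0.04109867289662361 [0.62754685 0.20772214 0.09441604]
dark [479.74712644 196.10344828] 87 [0.568 0.242 0.092] 23 [0.5678 0.2427 0.1009]
dark [435.79518072 228.02409639] 83 [0.589 0.145 0.092] 22 [0.5891 0.1449 0.1007]
spare [ 0.49307381 -0.2047173   0.13149486] [ 0.47992486 -0.30183598  0.10002997] [ 0.55634845 -0.19611714  0.15051227]
side griptop 90 [0.51477903 0.17856407 0.14824513] [0.5052255  0.16854624 0.14615851] [0.52383411 0.18813476 0.15130882]
gripside circ (0.5146585702896118, 0.17840903997421265) 0.010346632450819016
disc (0.621931254863739, 0.20946943759918213) 0.0416882149875164 [0.62742569 0.21183181 0.0944438 ]
dark [267.54814815 323.6       ] 135 [0.585 0.154 0.095] 68 [0.5862 0.1522 0.1019]
dark [287.60946746 349.58579882] 169 [0.542 0.193 0.087] 0 0
dark [262.91411043 373.46625767] 163 [0.564 0.251 0.096] 90 [0.5653 0.2495 0.1019]
spare [ 0.49135608 -0.19844     0.12660018] [ 0.47902822 -0.29438336  0.10007454] [ 0.55673992 -0.18718409  0.14972631]
[ 1.1734864   0.41785947 -0.01029296  1.61410809  0.00473273  1.11068771
 -0.05299945] 0.1
wristcam in tool [ 0.08166632 -0.00141079 -0.11737609] [[-0.   -0.95 -0.32]
 [ 1.   -0.    0.  ]
 [-0.   -0.32  0.95]]
```

>>> play_rows:
  deltas:
    - {"grip": -0.4,"xyz": [4,-4,0],"twist": 0}
    - {"grip": -0.4,"xyz": [7,-7,0],"twist": 0}
    - {"grip": -0.4,"xyz": [9,-10,0],"twist": 0}
    - {"grip": -0.4,"xyz": [12,-13,0],"twist": 0}
    - {"grip": -0.4,"xyz": [14,-16,0],"twist": 0}
    - {"grip": -0.4,"xyz": [17,-19,0],"twist": 0}
    - {"grip": -0.4,"xyz": [20,-22,0],"twist": 0}
    - {"grip": -0.4,"xyz": [22,-25,0],"twist": 0}
    - {"grip": -0.4,"xyz": [25,-28,0],"twist": 0}
    - {"grip": -0.4,"xyz": [27,-30,0],"twist": 0}
    - {"grip": -0.4,"xyz": [27,-30,0],"twist": 0}
    - {"grip": -0.4,"xyz": [27,-30,0],"twist": 0}
  squeeze: 25

```text
time_s: 1.1
ee_pos: [0.3667, -0.2094, 0.2563]
ee_rot: [[0.936, 0.351, -0.0], [0.351, -0.936, -0.0], [-0.0, 0.0, -1.0]]
contact_force: [-0.8, -1.2, 0.6]
gripper_width: 0.06
grip_force: 0.0
```

>>> play_rows:
  deltas:
    - {"grip": -0.4,"xyz": [2.7,-3.1,0],"twist": 1}
    - {"grip": -0.4,"xyz": [5.5,-6.2,0],"twist": 2}
    - {"grip": -0.4,"xyz": [8.2,-9.3,0],"twist": 3}
    - {"grip": -0.4,"xyz": [11,-12.4,0],"twist": 4}
    - {"grip": -0.4,"xyz": [13.7,-15.5,0],"twist": 5}
    - {"grip": -0.4,"xyz": [16.4,-18.6,0],"twist": 5}
    - {"grip": -0.4,"xyz": [19.2,-21.7,0],"twist": 5}
    - {"grip": -0.4,"xyz": [22,-24.8,0],"twist": 5}
    - {"grip": -0.4,"xyz": [24.7,-27.9,0],"twist": 5}
    - {"grip": -0.4,"xyz": [27.4,-31,0],"twist": 5}
    - {"grip": -0.4,"xyz": [27.4,-31,0],"twist": 5}
    - {"grip": -0.4,"xyz": [27.4,-31,0],"twist": 5}

```text
time_s: 2.1
ee_pos: [0.5155, 0.1764, 0.2555]
ee_rot: [[0.964, 0.267, -0.002], [0.267, -0.964, 0.001], [-0.001, -0.001, -1.0]]
contact_force: [-0.2, -0.7, 0.2]
gripper_width: 0.0598
grip_force: 0.0
```

```bash
python3 - <<'E'
from h import *
s=manip.observe(); print(s['ee_pos'],s['joints'].round(2),s['gripper_width'])
p,d,ci=snap('wrist','w1.png'); P=pts(d,ci); h=cv2.cvtColor(p,cv2.COLOR_RGB2HSV)
red=((h[...,0]<6)|(h[...,0]>172))&(h[...,1]>150)&(h[...,2]>60)
t=P[red&(P[...,2]>.145)]; print(len(t))
if len(t):
    print(t.mean(0),t.min(0),t.max(0)); w=t.mean(0)-s['ee_pos']; print('tool delta cm',100*s['ee_rot'].T@w)
E
```

```text
[0.51547212 0.17640111 0.25545022] [ 0.11  0.33 -0.6   1.8   0.21  1.08 -1.87] 0.05976696927787835
737
[0.51762063 0.1782503  0.15699097] [0.50487753 0.16801793 0.14500529] [0.59383302 0.19951991 0.37274663]
tool delta cm [ 0.26971759 -0.11008294  9.84569588]
```

View pics/w1.png

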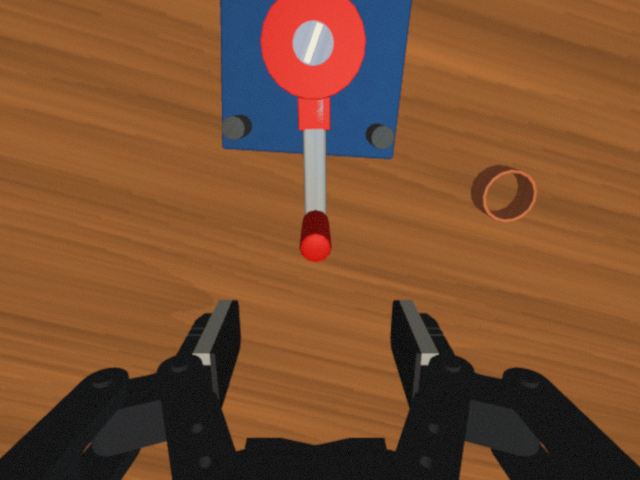

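The wrist view shows the grip at (315,245), centred between the open jaws. The screw's white bar is at (313,43), pointing nearly along the arm. Descending and closing.

>>> play_rows:
  deltas:
    - {"grip": -0.4,"xyz": [0,0,3],"twist": 0}
    - {"grip": -0.4,"xyz": [0,0,6],"twist": 0}
    - {"grip": -0.4,"xyz": [0,0,9],"twist": 0}
    - {"grip": -0.4,"xyz": [0,0,11],"twist": 0}
    - {"grip": -0.4,"xyz": [0,0,12.4],"twist": 0}
    - {"grip": -0.4,"xyz": [0,0,12.4],"twist": 0}
    - {"grip": 1,"xyz": [0,0,12.4],"twist": 0}
    - {"grip": 1,"xyz": [0,0,12.4],"twist": 0}
    - {"grip": 1,"xyz": [0,0,12.4],"twist": 0}
    - {"grip": 1,"xyz": [0,0,12.4],"twist": 0}
    - {"grip": 1,"xyz": [0,0,12.4],"twist": 0}
    - {"grip": 1,"xyz": [0,0,12.4],"twist": 0}
  squeeze: 25

```text
time_s: 3.15
ee_pos: [0.5157, 0.1755, 0.1335]
ee_rot: [[0.964, 0.265, 0.002], [0.265, -0.964, 0.0], [0.002, 0.0, -1.0]]
contact_force: [-2.6, -1.1, 7.2]
gripper_width: 0.0192
grip_force: 24.8
```

>>> play_rows:
  deltas:
    - {"grip": 1,"xyz": [0.05,1.05,0],"twist": -5}
    - {"grip": 1,"xyz": [0.18,2.08,0],"twist": -10}
    - {"grip": 1,"xyz": [0.41,3.11,0],"twist": -15}
    - {"grip": 1,"xyz": [0.72,4.1,0],"twist": -20}
    - {"grip": 1,"xyz": [1.12,5.07,0],"twist": -25}
    - {"grip": 1,"xyz": [1.12,5.07,0],"twist": -25}

```text
time_s: 3.65
ee_pos: [0.5406, 0.131, 0.1336]
ee_rot: [[0.758, 0.653, 0.002], [0.653, -0.758, 0.004], [0.004, -0.001, -1.0]]
contact_force: [7.2, 6.4, -1.6]
gripper_width: 0.0192
grip_force: 26.4
```

```bash
cat >> h.py <<'E'
def bar():
    s=manip.observe(); p,d,ci=snap('wrist','wb.png'); R=np.array(ci['R']);C=-R.T@ci['t']
    q=R@np.array([.6308,.2085,.1])+ci['t']; u,v=ci['fx']*q[0]/q[2]+ci['cx'],ci['fy']*q[1]/q[2]+ci['cy']
    yy,xx=np.mgrid[:480,:640]; m=(np.hypot(xx-u,yy-v)<40)&(p.min(-1)>205)
    ys,xs=np.nonzero(m); ra=np.stack([(xs-ci['cx'])/ci['fx'],(ys-ci['cy'])/ci['fy'],np.ones(len(xs))],-1)@R
    W=C+ra*((.1-C[2])/ra[:,2])[:,None]
    e,V=np.linalg.eigh(np.cov(W[:,:2].T)) if len(W)>5 else ([0,0],np.eye(2))
    print('pix',u,v,'n',len(W),'ctr',W.mean(0).round(4) if len(W) else 0,'sd',np.sqrt(np.abs(e)).round(4),'bar deg mod180',np.degrees(np.arctan2(V[1,1],V[0,1]))%180)
    print(s['time_s'],s['ee_pos'].round(4),'heading',np.degrees(np.arctan2(s['ee_rot'][1,0],s['ee_rot'][0,0])),s['contact_force'].round(1),s['joints'].round(2))
E
python3 -c "
from h import *
bar()"
```

```text
pix 318.5562317821878 -11.901949006268865 n 242 ctr [0.6215 0.2106 0.1   ] sd [0.001 0.002] bar deg mod180 164.67134303050034
3.65 [0.5406 0.131  0.1336] heading 40.74782375474463 [ 7.2  6.4 -1.6] [ 0.21  0.52 -0.63  1.87  0.4   0.87 -1.48]
```

View pics/wb.png

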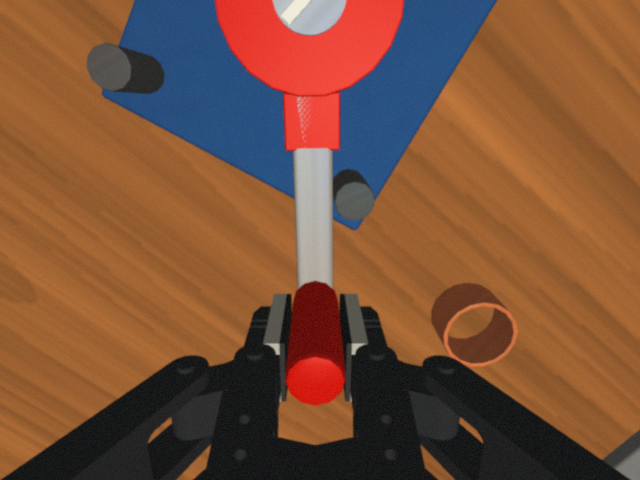

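The wrist view shows the handle by its back post at (353,195), with the grip held between the pads and the bar at (300,5), cut by the frame edge. I'll read the bar from the scene camera instead. Driving now.

>>> play_rows:
  deltas:
    - {"grip": 1,"xyz": [0.07,-1.25,0],"twist": 6}
    - {"grip": 1,"xyz": [0.26,-2.49,0],"twist": 12}
    - {"grip": 1,"xyz": [0.59,-3.71,0],"twist": 18}
    - {"grip": 1,"xyz": [1.04,-4.88,0],"twist": 24}
    - {"grip": 1,"xyz": [1.61,-6.0,0],"twist": 30}
    - {"grip": 1,"xyz": [2.29,-7.05,0],"twist": 36}
    - {"grip": 1,"xyz": [3.08,-8.03,0],"twist": 42}
    - {"grip": 1,"xyz": [3.97,-8.92,0],"twist": 48}
    - {"grip": 1,"xyz": [4.95,-9.71,0],"twist": 54}
    - {"grip": 1,"xyz": [5.46,-10.06,0],"twist": 57}
    - {"grip": 1,"xyz": [5.46,-10.06,0],"twist": 57}
    - {"grip": 1,"xyz": [5.46,-10.06,0],"twist": 57}

```text
time_s: 4.7
ee_pos: [0.5152, 0.2424, 0.1335]
ee_rot: [[0.958, -0.285, -0.0], [-0.285, -0.958, 0.0], [-0.0, -0.0, -1.0]]
contact_force: [-11.0, -0.3, 13.5]
gripper_width: 0.0192
grip_force: 27.8
```

```bash
cat >> h.py <<'E'
def bar2(z=None):
    s=manip.observe()
    print(s['time_s'],s['ee_pos'].round(4),'heading',np.degrees(np.arctan2(s['ee_rot'][1,0],s['ee_rot'][0,0])),s['contact_force'].round(1),s['joints'].round(2))
    for n in('scene','side'):
        ci=manip.camera_info(n)
        p=np.load(f'pics/{n}1.png.npz')['p'] if z else manip.snapshot(n)[0]
        R=np.array(ci['R']);C=-R.T@ci['t']
        f=lambda X:(lambda q:(ci['fx']*q[0]/q[2]+ci['cx'],ci['fy']*q[1]/q[2]+ci['cy']))(R@X+ci['t'])
        # top-down rectification of a 40 mm square at z=.097
        X0=np.array([.6285,.21,.097]); src=np.float32([f(X0+np.array([a,b,0])) for a,b in((-.02,-.02),(.02,-.02),(.02,.02),(-.02,.02))])
        w=cv2.warpPerspective(p,cv2.getPerspectiveTransform(src,np.float32([[0,200],[200,200],[200,0],[0,0]])),(200,200))
        cv2.imwrite(f'pics/bar_{n}_{s["time_s"]:.1f}{"z" if z else ""}.png',w[...,::-1])
        g=w.min(-1).astype(float); g[g<130]=0; k=g>np.percentile(g[g>0],70) if (g>0).any() else g>0
        ys,xs=np.nonzero(k); e,V=np.linalg.eigh(np.cov(np.stack([xs,-ys]))); print(n,'ctr',xs.mean(),ys.mean(),'sd',np.sqrt(e).round(1),'bar deg',(np.degrees(np.arctan2(V[1,1],V[0,1]))%180).round(1))
E
python3 -c "
from h import *
bar2(1);bar2()
import glob
f=sorted(glob.glob('pics/bar_*'));print(f);cv2.imwrite('pics/m1.png',np.hstack([cv2.imread(x) for x in f]))"
```

```text
4.7 [0.5152 0.2424 0.1335] heading -16.585132822944686 [-11.   -0.3  13.5] [-0.16  0.5  -0.42  1.85  0.26  0.85 -2.57]
scene ctr 101.69476082004556 100.84434320425208 sd [10.  32.3] bar deg 174.1
side ctr 107.56940509915015 98.44633301857098 sd [ 8.2 33.1] bar deg 174.8
4.7 [0.5152 0.2424 0.1335] heading -16.585132822944686 [-11.   -0.3  13.5] [-0.16  0.5  -0.42  1.85  0.26  0.85 -2.57]
scene ctr 101.66798712552612 104.6949740034662 sd [10.3 32.2] bar deg 118.7
side ctr 108.30655095184771 95.10694288913774 sd [ 9.  32.5] bar deg 118.6
['pics/bar_scene_4.7.png', 'pics/bar_scene_4.7z.png', 'pics/bar_side_4.7.png', 'pics/bar_side_4.7z.png']
```

View pics/m1.png

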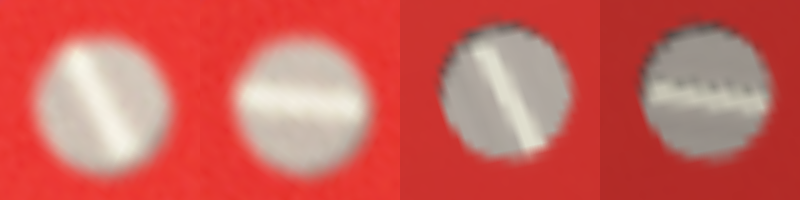

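The rectified crops show the bar clearly. It has turned from 174.5° to 118.7°, about 0.97 rad, so the drive works. Swinging back for another stroke.

>>> play_rows:
  deltas:
    - {"grip": 1,"xyz": [0.07,1.25,0],"twist": -6}
    - {"grip": 1,"xyz": [0.26,2.49,0],"twist": -12}
    - {"grip": 1,"xyz": [0.59,3.71,0],"twist": -18}
    - {"grip": 1,"xyz": [1.04,4.88,0],"twist": -24}
    - {"grip": 1,"xyz": [1.61,6.0,0],"twist": -30}
    - {"grip": 1,"xyz": [2.29,7.05,0],"twist": -36}
    - {"grip": 1,"xyz": [3.08,8.03,0],"twist": -42}
    - {"grip": 1,"xyz": [3.97,8.92,0],"twist": -48}
    - {"grip": 1,"xyz": [4.95,9.71,0],"twist": -54}
    - {"grip": 1,"xyz": [5.46,10.06,0],"twist": -57}
    - {"grip": 1,"xyz": [5.46,10.06,0],"twist": -57}
    - {"grip": 1,"xyz": [5.46,10.06,0],"twist": -57}

```text
time_s: 5.8
ee_pos: [0.5402, 0.1307, 0.1336]
ee_rot: [[0.761, 0.649, 0.002], [0.649, -0.761, 0.002], [0.003, -0.0, -1.0]]
contact_force: [2.4, 7.7, 2.2]
gripper_width: 0.0192
grip_force: 26.9
```

>>> play_rows:
  deltas:
    - {"grip": 1,"xyz": [0.07,-1.25,0],"twist": 6}
    - {"grip": 1,"xyz": [0.26,-2.49,0],"twist": 12}
    - {"grip": 1,"xyz": [0.41,-3.11,0],"twist": 15}
    - {"grip": 1,"xyz": [0.59,-3.71,0],"twist": 18}
    - {"grip": 1,"xyz": [0.59,-3.71,0],"twist": 18}

```text
time_s: 6.22
ee_pos: [0.5202, 0.1622, 0.1335]
ee_rot: [[0.926, 0.379, 0.002], [0.379, -0.926, -0.0], [0.002, 0.001, -1.0]]
contact_force: [0.9, -3.5, 8.6]
gripper_width: 0.0195
grip_force: 27.6
```

```bash
python3 -c "
from h import *
bar2()"
```

```text
6.2167 [0.5202 0.1622 0.1335] heading 22.248409638755685 [ 0.9 -3.5  8.6] [ 0.09  0.49 -0.57  1.9   0.35  0.84 -1.83]
scene ctr 100.56989247311827 105.04569892473118 sd [10.3 32.4] bar deg 104.3
side ctr 108.82900371110476 94.60062803311448 sd [ 9.1 33.3] bar deg 103.9
```

>>> play_rows:
  deltas:
    - {"grip": 1,"xyz": [0.02,-0.63,0],"twist": 3}
    - {"grip": 1,"xyz": [0.07,-1.25,0],"twist": 6}
    - {"grip": 1,"xyz": [0.07,-1.25,0],"twist": 6}

```text
time_s: 6.57
ee_pos: [0.5159, 0.1737, 0.1335]
ee_rot: [[0.96, 0.28, 0.001], [0.28, -0.96, -0.0], [0.001, 0.001, -1.0]]
contact_force: [-4.2, -5.9, 14.9]
gripper_width: 0.0191
grip_force: 28.2
```

>>> play_rows:
  deltas:
    - {"grip": 1,"xyz": [0.02,-0.63,0],"twist": 3}
    - {"grip": 1,"xyz": [0.05,-1.05,0],"twist": 5}
    - {"grip": 1,"xyz": [0.05,-1.05,0],"twist": 5}

```text
time_s: 6.82
ee_pos: [0.5133, 0.1834, 0.1334]
ee_rot: [[0.98, 0.197, 0.0], [0.197, -0.98, -0.001], [0.0, 0.001, -1.0]]
contact_force: [-7.0, -7.4, 17.7]
gripper_width: 0.0191
grip_force: 28.6
```

```bash
python3 -c "
from h import *
bar2()"
```

```text
6.8167 [0.5133 0.1834 0.1334] heading 11.339430958462966 [-7.  -7.4 17.7] [ 0.02  0.48 -0.53  1.9   0.32  0.84 -2.04]
scene ctr 99.88834113877249 105.55903376879468 sd [10.4 32.4] bar deg 94.8
side ctr 108.66443148688046 94.68483965014578 sd [ 9.1 31.5] bar deg 95.1
```

>>> play_rows:
  deltas:
    - {"grip": 1,"xyz": [0.02,-0.63,0],"twist": 3}
    - {"grip": 1,"xyz": [0.05,-1.05,0],"twist": 5}
    - {"grip": 1,"xyz": [0.05,-1.05,0],"twist": 5}

```text
time_s: 7.17
ee_pos: [0.5116, 0.1929, 0.1334]
ee_rot: [[0.994, 0.11, -0.0], [0.11, -0.994, -0.002], [-0.0, 0.002, -1.0]]
contact_force: [-10.7, -13.9, 23.3]
gripper_width: 0.0192
grip_force: 29.2
```

```bash
python3 -c "
from h import *
bar2()"
```

```text
7.1667 [0.5116 0.1929 0.1334] heading 6.301612987870978 [-10.7 -13.9  23.3] [-0.01  0.48 -0.51  1.9   0.31  0.84 -2.14]
scene ctr 99.79375780274657 105.6521847690387 sd [10.2 32.2] bar deg 95.2
side ctr 108.69707303211139 94.50667803353225 sd [ 9.3 31.6] bar deg 94.8
```

```bash
python3 -c "
from h import *
s=manip.observe(); p,d,ci=snap('wrist','w3.png'); P=pts(d,ci); h=cv2.cvtColor(p,cv2.COLOR_RGB2HSV)
red=((h[...,0]<6)|(h[...,0]>172))&(h[...,1]>150)&(h[...,2]>60)
t=np.median(P[red&(P[...,2]>.143)&(P[...,2]<.153)],0); print(t,s['ee_rot'].T@(t-s['ee_pos'])*100, np.degrees(np.arctan2(.2095-t[1],.6300-t[0])))
"
```

```text
[0.51217515 0.19384536 0.14739422] [ 0.06924865 -0.13227414 -1.39956099] 7.568203668015502
```

View pics/w3.png

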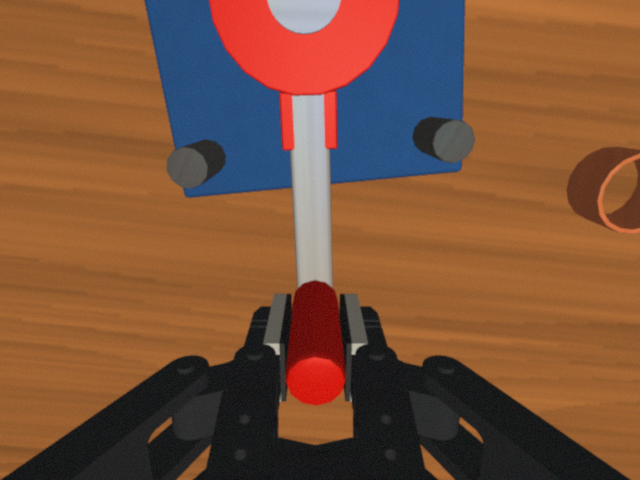

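The wrist view shows the handle between the posts (left (190,165), right (450,140)) and the grip still held. The bar no longer turns and the tangential force has risen from about 4 N to 14 N, which suggests the hard stop. I'll confirm with one more back-and-forth.

>>> play_rows:
  deltas:
    - {"grip": 1,"xyz": [0.07,1.25,0],"twist": -6}
    - {"grip": 1,"xyz": [0.26,2.49,0],"twist": -12}
    - {"grip": 1,"xyz": [0.59,3.71,0],"twist": -18}
    - {"grip": 1,"xyz": [1.04,4.88,0],"twist": -24}
    - {"grip": 1,"xyz": [1.61,6.0,0],"twist": -30}
    - {"grip": 1,"xyz": [1.61,6.0,0],"twist": -30}

```text
time_s: 7.82
ee_pos: [0.5371, 0.1345, 0.1335]
ee_rot: [[0.801, 0.598, 0.004], [0.598, -0.801, 0.001], [0.004, 0.001, -1.0]]
contact_force: [3.3, 4.5, 8.8]
gripper_width: 0.0192
grip_force: 27.7
```

>>> play_rows:
  deltas:
    - {"grip": 1,"xyz": [0.02,-0.63,0],"twist": 3}
    - {"grip": 1,"xyz": [0.07,-1.25,0],"twist": 6}
    - {"grip": 1,"xyz": [0.15,-1.88,0],"twist": 9}
    - {"grip": 1,"xyz": [0.26,-2.49,0],"twist": 12}
    - {"grip": 1,"xyz": [0.41,-3.11,0],"twist": 15}
    - {"grip": 1,"xyz": [0.59,-3.71,0],"twist": 18}
    - {"grip": 1,"xyz": [0.59,-3.71,0],"twist": 18}

```text
time_s: 8.4
ee_pos: [0.5181, 0.1677, 0.1335]
ee_rot: [[0.95, 0.312, 0.002], [0.312, -0.95, -0.003], [0.001, 0.004, -1.0]]
contact_force: [0.0, -18.4, 15.6]
gripper_width: 0.0191
grip_force: 28.9
```

```bash
python3 -c "
from h import *
bar2()"
```

```text
8.4 [0.5181 0.1677 0.1335] heading 18.20657932573688 [  0.  -18.4  15.6] [ 0.07  0.49 -0.55  1.9   0.34  0.84 -1.91]
scene ctr 99.91185041282176 105.6930548810102 sd [10.5 32.3] bar deg 95.4
side ctr 108.68816893260052 94.62857969337576 sd [ 9.1 31.5] bar deg 95.0
```

The screw is at its hard stop: 18 N on the handle and the bar unchanged at 95°. Backing off a little to unload it, then opening and rising.

>>> play_rows:
  deltas:
    - {"grip": 1,"xyz": [0.01,0.5,0],"twist": -2}
    - {"grip": 1,"xyz": [0.02,0.7,0],"twist": -3}
    - {"grip": -0.4,"xyz": [0.02,0.7,0],"twist": -3}
    - {"grip": -0.4,"xyz": [0.02,0.7,0],"twist": -3}
    - {"grip": -0.4,"xyz": [0.02,0.7,0],"twist": -3}
    - {"grip": -0.4,"xyz": [0.02,0.7,0],"twist": -3}
    - {"grip": -0.4,"xyz": [0.02,0.7,-2],"twist": -3}
    - {"grip": -0.4,"xyz": [0.02,0.7,-5],"twist": -3}
    - {"grip": -0.4,"xyz": [0.02,0.7,-8],"twist": -3}
    - {"grip": -0.4,"xyz": [0.02,0.7,-11],"twist": -3}
    - {"grip": -0.4,"xyz": [0.02,0.7,-14],"twist": -3}
    - {"grip": -0.4,"xyz": [0.02,0.7,-14],"twist": -3}

```text
time_s: 9.5
ee_pos: [0.521, 0.1641, 0.2779]
ee_rot: [[0.931, 0.366, 0.007], [0.366, -0.931, 0.002], [0.007, 0.001, -1.0]]
contact_force: [1.3, 0.4, 0.1]
gripper_width: 0.0601
grip_force: 0.0
```

```bash
python3 -c "
from h import *
bar2()
p,d,ci=snap('scene','end.png')"
```

```text
9.5 [0.521  0.1641 0.2779] heading 21.463898636081943 [1.3 0.4 0.1] [ 0.16  0.31 -0.64  1.77  0.2   1.12 -1.74]
scene ctr 100.04612684883429 105.90549009776886 sd [10.3 32.3] bar deg 95.4
side ctr 108.60868272375855 94.93547427891764 sd [ 8.9 31.4] bar deg 95.1
```

View pics/end.png

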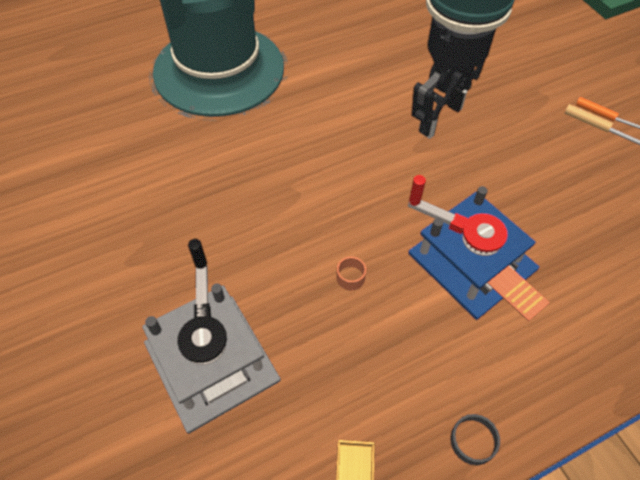

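The gripper is clear above the red grip at (418,190). The spare press's grip at (196,253) has not moved, and the bar still reads 95°.

```bash
python3 -c "
from bench import manip
print(manip.job_done())"
```

```text
the job is handed in; nothing more can be done
None
```

The copper-strip press appears fully tight: its screw turned about 1.39 rad and then held against about 18 N on the handle. I released the red handle, left the black-handled press alone, and handed the job in at about 9.5 s; no verdict was returned.

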